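# Wind an injector home in the clamping fixture

## Robot

A 6-joint arm with a two-finger parallel gripper is mounted at the origin on the work surface. World frame = base frame: x ahead of the robot, y to its left, z up, the work surface at z = 0. Lengths are in m, angles in degrees, forces in N, time in s.
With the tool pointing down it reaches from about 0.3 to 0.75 m from the base axis. Payload 8.5 kg.
Tool frame: the origin (TCP) lies at the very end of the fingers, on their centre line; the grasp point (between the pads) lies 19 mm behind it; z points along the fingers, y is the line along which they close (so a half turn about z gives the same grasp; the last joint's range is limited). The gripper opens to 85 mm and grips with 20 to 120 N. Pads are 22 mm wide; open, the fingers measure 114 mm over their backs; the gripper's body (76 mm by 85 mm) begins 54 mm behind the grasp point. The pads swing forward as they close: fully open they stand 13 mm farther back than shut.
Start: joints at [-88.024, 21.807, 74.336, -0, 83.858, -12.336], TCP at [0.136, -0.533, 0.231] pointing down, gripper open.
Joint ranges: [-178.18, 178.18], [-50.72, 133.34], [12.68, 142.11], [-81.47, 261.47], [9.98, 163.14], [-165.26, 165.26]. Speed limits (degrees/s): [136.94, 136.94, 180, 180, 180, 180].

## Interface

Orientations are given as a 3x3 rotation matrix whose columns are the frame's x, y, z axes.
In Python, from rig import env, optics, spotter gives the robot as it stands.
- The arm moves only by the shell command python3 -m crank 'ROWS' [FORCE]. ROWS is JSON, one flat list of numbers, 5 for each row, row after row: the finger opening in cm, from 0 to 8.54, then the shift along the tool's x, y, z in cm, then the turn about the tool's z in rad. A call has exactly 8 rows; each row shifts and turns the commanded pose from where the row before left it, along the tool's axes as they then stand; what a row does not reach is not made up. A row lasts 1/12 s, in which the tool goes at most 41.7 mm and 7.16 degrees, less where a joint would pass 70% of its speed; a pose out of reach is approached as far as the arm can. A call is refused whole if a number of a shift passes 4.17 or a number of a turn 0.125, either way. A call with a gripper value outside its range is refused whole. The fingers move at their own pace and stop on an object; FORCE is the grip in N (left out, the last holds). Time passes only in rows, so rows that do not move let the fingers close, or fill a call up. It gives the time, the measured TCP pose, the force, the opening and the grip force at its end, in the units of the state.
- env.observe(): the state, without advancing time (a new reading comes with each control period).
- optics.get_image(name): name is "scene" or "side" or "wrist"; returns a dict with "color" (384x512x3 uint8, red, green, blue), "intrinsics" (3x3 intrinsics, pixels), "distortion" ([k1, k2, p1, p2, k3] as OpenCV has them; the pictures are not rectified), "pose" (4x4, takes a point from camera to world coordinates). Camera axes: x right, y up, looking along -z (the intrinsics and any distortion apply to the point x, -y, -z); pixel columns grow to the right and rows downward; lengths in m; the calibration is good to about 2 mm. A picture is of the moment at which its call begins. There is no depth.
- env.close_job(): hands the job in; it is judged then, once.
Trained networks look in a picture, given as the dict that the camera call returned (one of the last four; its "shot" number tells which), for a name from the list of things; names that differ only in an ending like _2 or _b are one class to them, and where a whole thing is asked for, a point or a joint stands for the part that bears it (a point fixed in the world has none). Each returns a list of dicts, best first, with "score" (0 to 1); they miss things now and then, are a little off and sometimes report something else, mostly with a low value. They report only what shows in the picture. A call takes as long as a camera call. They do not tell look-alikes from the thing itself.
- spotter.look_for(picture, query): "at" ([column, row] as shares, 0 to 1, of the picture: columns of its width, rows of its height, amid what is visible of it).
The state is a dict: "time_s": time; "q": joint angles; "qvel": joint speeds; "joint_efforts": joint torques, N m; "position": TCP position; "tool_rot": TCP orientation; "ft_force": force on the tool from outside, world axes, zero at the start; "wrist_torque": the same for the moment, N m; "grip_width": finger opening in m; "gripper_force": force on a finger pad.
Only numpy, scipy, OpenCV 4.12 (cv2) and the standard library are available. Lean on these libraries where they do the work, as an engineer would, in place of code of your own. Each camera call takes 0.05 s, during which the arm holds its last target. There are 200 camera calls.

## Task

Take the injector from its black stand and lay it in the two V supports of the clamping fixture with its thin nose towards the copper seat. Then grip the loose black sleeve of the crank and, without letting go of it on the way, wind anticlockwise (seen from above) until the pusher has pressed the injector fully home, so that the spring seat is pushed back to its stop; feel for the stop and do not force the crank beyond it. Let go, leave the injector clamped, and leave everything else on the bench where it is.

Things in the scene. Friction and masses are not known exactly. Their poses are not given: they have to be found in the camera images.
- injector: Plain steel round bar 151 mm long, 0.2 to 0.42 kg: body 24 mm diameter, 110 mm long; thin nose 9 mm diameter, 16 mm long at +x; black rear stub 16 mm diameter, 25 mm long at -x. Origin on the axis, 55 mm behind the shoulder, 80 mm ahead of the rear end; x along the axis to the nose. Starts level in the stand, axis 50 mm above the bench. Grip it across its middle.
- injector_tip (a point): End of the injector's nose, on its axis, 71 mm ahead of the injector's origin.
- stand: Fixed black stand, base 130 x 70 x 12 mm, with two aluminium V supports 12 mm thick, 64 mm apart (52 mm clear between), in which the injector lies at first. Origin at the centre of its underside, x along the injector.
- cradle (a point): Point on the clamped injector's axis, midway between the fixture's two steel V supports (12 mm thick, 64 mm apart, 35 mm open at the top), 55 mm above the bench, 43 above the base plate. x points from the pusher to the copper seat, y to the crank's side. Lay the injector with its origin 5 to 15 mm behind this point (-x): nose short of the seat, rear clear of the pusher.
- pusher: Steel block on the slide, top 72 mm above the bench, moved along +x by the crank, 10 mm per radian. It presses with a brass disc of 22 mm diameter. Origin below the disc's face at bench level, x as the cradle's. With the crank at 0 the face is 135 mm behind the cradle point.
- port_rail (a point): Fixed point of the fixture at the height of the base plate's top (12 mm), 105 mm ahead of the cradle point. Near it stands the aluminium port block (30 x 60 x 72 mm) with the copper seat ring (36 mm outside, 18 mm hole) that the injector's shoulder meets. The block is set differently each time: the ring's face is 67 to 83 mm ahead of the cradle point. It is not measured: find it by feel.
- crank (a joint): Crank angle in rad, growing anticlockwise from above; starts at 0 to 1.4, home at 7.0 to 9.4. Along the sleeve's path: friction 4.5 to 6.5 N (it also holds the crank where it is left); the seat's spring (6 N, rising to 24 N in 3 mm, then a hard stop) adds 1 to 4.5 N over 0.3 rad; then the force rises steeply: 12 to 14 N means home, 17 to 18 N overloads the injector (70 N on it).
- crank_hub (a point): Point on the crank's upright axis, 125 mm above the bench, level with the sleeve's middle.
- sleeve: Black plastic grip sleeve, upright, 24 mm diameter, 55 mm high, spinning freely on the crank's pin; origin at its middle, 125 mm above the bench, 55 mm from the crank's axis. Its underside is just over the crank arm (arm's top 96 mm above the bench); the rest of the fixture is lower still.
- mug: Red mug, 80 mm wide, 95 mm high. A bystander: leave alone. Origin at its underside.
- spray_can: Dark can, 66 mm wide, 170 mm high. A bystander: leave alone. Origin at its underside.
- wrench: Steel wrench lying flat. A bystander: leave alone. Origin at its underside.
- screwdriver: Screwdriver lying flat. A bystander: leave alone. Origin at its underside.
- nut: Brass stepped nut, 28 mm wide, 34 mm high, upright. A bystander: leave alone. Origin at its underside.
- nozzle: Steel nozzle, 22 mm wide, 48 mm high, upright. A bystander: leave alone. Origin at its underside.
There are look-alikes about, which are no part of the job. Of the things like the injector, leave any that is purple or turquoise; of the rest the larger one is meant.

How it is judged (in metres and radians):
On the way, in this order (a step that is already met when the one before it is completed fails the run):
1. the injector lies in the V supports of the fixture, nose towards the seat, let go (y of injector in the frame of cradle between -0.004 and 0.004 m and z of injector in the frame of cradle between -0.004 and 0.004 m and angle between the x axis of injector and the x axis of cradle, either way round below 0.06 rad and x of injector_tip in the frame of cradle above 0.035 m and contact force between the fingers and injector below 0.1 N), for 0.2 s.
2. the pusher, wound by the held sleeve, pushes the injector (y of injector in the frame of cradle between -0.004 and 0.004 m and z of injector in the frame of cradle between -0.004 and 0.004 m and angle between the x axis of injector and the x axis of cradle, either way round below 0.06 rad and x of injector_tip in the frame of cradle above 0.035 m and contact force between the fingers and sleeve above 0.5 N and contact force between pusher and injector above 0.3 N), for 0.1 s.
3. the pusher presses the injector home against the sprung seat (more than 21 N) while the sleeve is held (y of injector in the frame of cradle between -0.004 and 0.004 m and z of injector in the frame of cradle between -0.004 and 0.004 m and angle between the x axis of injector and the x axis of cradle, either way round below 0.06 rad and x of injector_tip in the frame of cradle above 0.035 m and contact force between the fingers and sleeve above 0.5 N and contact force between pusher and injector above 21 N), for 0.2 s.
At the end, for the whole second after the job is handed in: The injector lies in the fixture's V supports (axis within 4 mm and 0.06 rad of the cradle's), nose to the seat, the pusher holding it home against the sprung seat with more than 19 N; crank and injector at rest, sleeve let go (y of injector in the frame of cradle between -0.004 and 0.004 m and z of injector in the frame of cradle between -0.004 and 0.004 m and angle between the x axis of injector and the x axis of cradle, either way round below 0.06 rad and x of injector_tip in the frame of cradle above 0.035 m and contact force between pusher and injector above 19 N and linear speed of injector below 0.01 m/s and velocity of joint crank between -0.05 and 0.05 rad/s); the robot touches nothing.
It fails at once if the pusher forces the injector with more than 70 N (contact force between pusher and injector above 70 N).
It fails at once if the sleeve is let go on the way: the crank is past 2.0 rad, the pusher presses the injector with less than 15 N, and the fingers do not hold the sleeve (value of joint crank above 2 rad and contact force between pusher and injector below 15 N and contact force between the fingers and sleeve below 0.1 N).
It fails at once if a bystander is moved by more than 30 mm (distance of any of mug, spray_can, wrench, screwdriver, nut, nozzle from where it was at the start of the episode above 0.03 m).
It also fails if it takes over 72 s, if anything falls off the work surface, if the arm or the gripper's body presses on something with over 40 N, if the wrist force passes 120 N, or if a joint passes its speed limit or range.

## Working session

There is one attempt and no reset: what is moved stays moved. The work goes in short steps, Python scripts to look and compute and a shell command to move; the robot and the scene stay as the last step left them, time stands still between calls to the robot, and variables do not carry over. Pictures are saved under pics/ and viewed, at most 11 in all, crops included, and the job is handed in when it is done.

```bash
ls; mkdir -p pics; cat > h.py <<'E'
import numpy as np, cv2
from rig import env, optics, spotter
def pic(name): return optics.get_image(name)
def save(p,f): cv2.imwrite(f,p["color"][:,:,::-1])
def ray(p,u,v):
    K=np.array(p["intrinsics"],float);d=np.array(p["distortion"],float);T=np.array(p["pose"],float)
    x,y=cv2.undistortPoints(np.array([[[u,v]]],float),K,d)[0,0]
    return T[:3,3],T[:3,:3]@np.array([x,-y,-1.])
def onz(p,u,v,z):
    o,r=ray(p,u,v); return o+r*(z-o[2])/r[2]
def proj(p,X):
    K=np.array(p["intrinsics"],float);d=np.array(p["distortion"],float);T=np.array(p["pose"],float)
    c=T[:3,:3].T@(np.array(X,float)-T[:3,3]); c=c*[1,-1,-1]
    return cv2.projectPoints(c.reshape(1,1,3),np.zeros(3),np.zeros(3),K,d)[0].ravel()
def tri(obs):
    A=np.zeros((3,3));b=np.zeros(3)
    for p,u,v in obs:
        o,r=ray(p,u,v);r=r/np.linalg.norm(r);P=np.eye(3)-np.outer(r,r);A+=P;b+=P@o
    X=np.linalg.solve(A,b); return X,[np.linalg.norm(proj(p,X)-[u,v]) for p,u,v in obs]
E
python3 - <<'E'
from h import *
S={n:pic(n) for n in("scene","side","wrist")}
cv2.imwrite("pics/a.png",cv2.resize(S["scene"]["color"][:,:,::-1],(800,600),interpolation=cv2.INTER_CUBIC))
cv2.imwrite("pics/b.png",cv2.resize(S["side"]["color"][:,:,::-1],(800,600),interpolation=cv2.INTER_CUBIC))
Z=dict(injector=.05,stand=.012,cradle=.05,pusher=.06,crank=.1,sleeve=.125,port_rail=.012,mug=.05,spray_can=.08,injector_tip=.05)
for n in S:
  print(n,S[n]["pose"][:3,3].round(3))
  for q in Z:
    for d in spotter.look_for(S[n],q)[:4]:
      u,v=d["at"][0]*512,d["at"][1]*384
      print(q,round(d["score"],2),round(u,1),round(v,1),onz(S[n],u,v,Z[q]).round(3))
E
```

```text
pics
scene [1.369 0.268 0.699]
injector 0.94 366.4 211.6 [0.459 0.315 0.05 ]
injector 0.76 437.3 240.1 [0.534 0.508 0.05 ]
injector 0.54 390.4 203.1 [0.396 0.382 0.05 ]
injector 0.44 355.6 180.9 [0.3  0.27 0.05]
stand 0.77 364.2 224.6 [0.472 0.315 0.012]
stand 0.3 215.6 211.0 [ 0.534 -0.124  0.012]
cradle 0.66 217.3 211.3 [ 0.58  -0.097  0.05 ]
pusher 0.72 187.6 202.4 [ 0.578 -0.191  0.06 ]
crank 0.71 199.0 170.5 [ 0.462 -0.203  0.1  ]
mug 0.67 396.6 267.3 [0.667 0.401 0.05 ]
spray_can 0.79 343.3 264.2 [0.722 0.274 0.08 ]
spray_can 0.41 200.0 165.2 [ 0.399 -0.23   0.08 ]
injector_tip 0.94 436.1 237.8 [0.525 0.506 0.05 ]
injector_tip 0.85 368.4 213.8 [0.468 0.321 0.05 ]
injector_tip 0.67 354.2 184.0 [0.32  0.268 0.05 ]
injector_tip 0.52 398.8 269.5 [0.673 0.406 0.05 ]
side [0.035 0.989 0.972]
injector 0.7 300.0 282.7 [0.234 0.297 0.05 ]
injector 0.65 251.5 305.4 [0.323 0.426 0.05 ]
injector 0.64 230.3 260.0 [0.451 0.313 0.05 ]
injector 0.6 181.5 318.8 [0.467 0.546 0.05 ]
stand 0.62 227.9 275.8 [0.445 0.342 0.012]
cradle 0.97 265.6 182.3 [ 0.518 -0.074  0.05 ]
pusher 0.6 266.3 161.5 [ 0.566 -0.183  0.06 ]
crank 0.65 293.0 158.0 [ 0.462 -0.198  0.1  ]
crank 0.3 191.1 190.8 [0.699 0.141 0.1  ]
port_rail 0.86 266.8 185.4 [ 0.525 -0.103  0.012]
mug 0.93 155.6 253.5 [0.667 0.394 0.05 ]
spray_can 0.61 159.3 208.8 [0.757 0.249 0.08 ]
injector_tip 0.86 185.5 315.2 [0.464 0.532 0.05 ]
injector_tip 0.73 227.3 260.5 [0.458 0.319 0.05 ]
injector_tip 0.6 299.7 281.4 [0.236 0.293 0.05 ]
injector_tip 0.58 251.0 301.2 [0.33  0.415 0.05 ]
wrist [ 0.218 -0.513  0.373]
```

View pics/a.png

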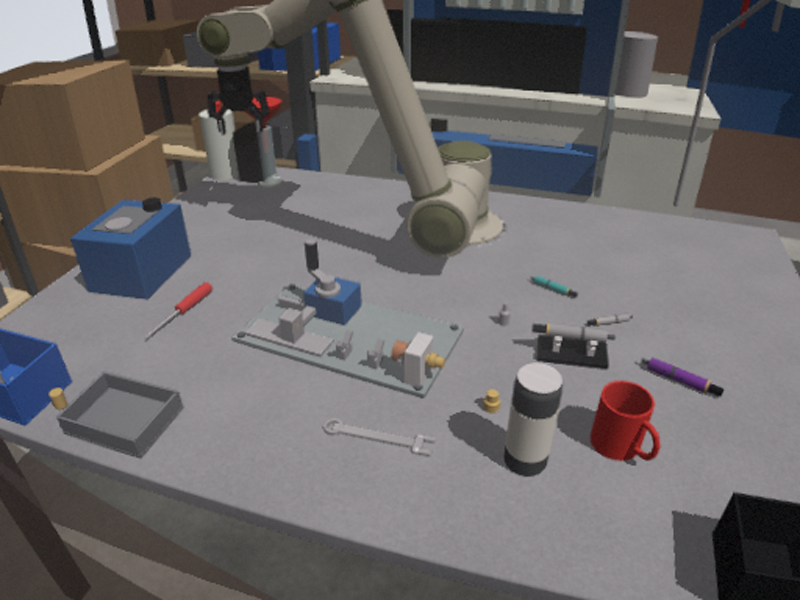

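View pics/b.png

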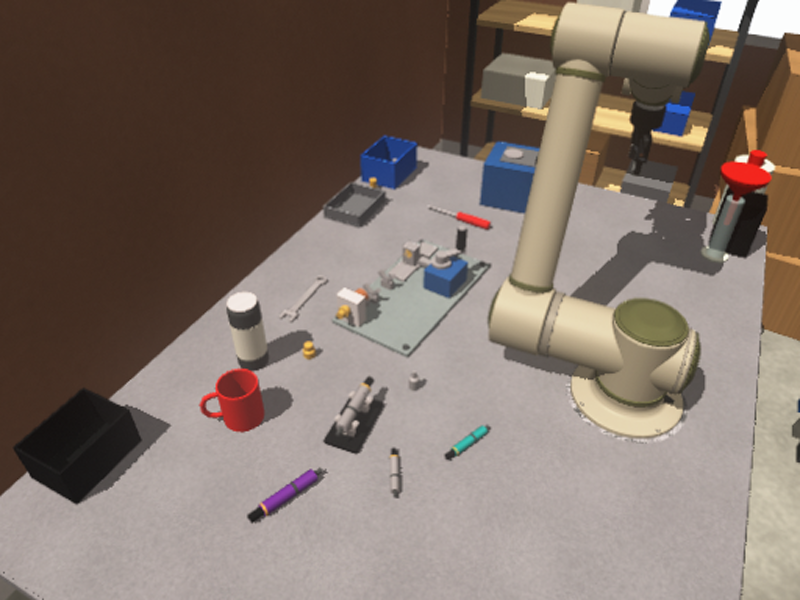

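The side view (b.png) and scene view (a.png) agree. The injector is in the stand near scene (575,332), black rear to the left (-y) and nose to +y. Purple, turquoise and small grey look-alikes lie around it. In the fixture the pusher is at (292,322), the crank sleeve at (311,255), and the copper seat at (400,350) on the +y side.

```bash
python3 - <<'E'
from h import *
s=env.observe();print(s["position"],np.round(s["tool_rot"],3).tolist(),s["grip_width"],s["ft_force"])
p=pic("wrist");T=np.array(p["pose"]);R=np.array(s["tool_rot"])
print(p["intrinsics"],p["distortion"]);print("cam in tool",(R.T@(T[:3,3]-s["position"])).round(3)); print((R.T@T[:3,:3]).round(3))
P={n:pic(n) for n in("scene","side")}
def px(n,u,v):return (P[n],u*512/800,v*384/600)
# sleeve top centre, pusher etc
print("sleeve mid",tri([px("scene",311,256),px("side",461,239)]))
print("plate corners z.012", [onz(*px("scene",u,v),.012).round(3) for u,v in((234,337),(423,393),(463,322),(268,291))])
print("plate corners side", [onz(*px("side",u,v),.012).round(3) for u,v in((333,323),(407,354),(490,264))])
E
```

```text
[ 0.13595754 -0.53290952  0.23134925] [[0.969, 0.247, 0.0], [0.247, -0.969, -0.0], [0.0, 0.0, -1.0]] 0.08539419095764493 [-0.42857907 -0.33833582  0.24068466]
[[304.09876747   0.         255.83318913]
 [  0.         304.09876747 190.97860853]
 [  0.           0.           1.        ]] [-0.03243506  0.          0.          0.          0.        ]
cam in tool [ 0.085  0.001 -0.142]
[[-0.002  0.945  0.327]
 [ 1.     0.001  0.   ]
 [-0.     0.327 -0.945]]
sleeve mid (array([ 0.45733596, -0.20330669,  0.12148717]), [np.float64(0.04298906322758778), np.float64(0.03522870654196172)])
plate corners z.012 [array([ 0.614, -0.305,  0.012]), array([0.658, 0.084, 0.012]), array([0.439, 0.105, 0.012]), array([ 0.45 , -0.319,  0.012])]
plate corners side [array([0.645, 0.095, 0.012]), array([0.449, 0.11 , 0.012]), array([ 0.401, -0.284,  0.012])]
```

```bash
python3 -m crank '[8.5,2.5,-2,-0.8,0, 8.5,2.5,-2,-0.8,0, 8.5,2.5,-2,-0.8,0, 8.5,2.5,-2,-0.8,0, 8.5,2.5,-2,-0.8,0, 8.5,2.5,-2,-0.8,0, 8.5,2.5,-2,-0.8,0, 8.5,2.5,-2,-0.8,0]'
python3 -m crank '[8.5,2.5,-2,0,0, 8.5,2.5,-2,0,0, 8.5,2.5,-2,0,0, 8.5,2.5,-2,0,0, 8.5,2.5,-2,0,0, 8.5,2.5,-2,0,0, 8.5,2.5,-2,0,0, 8.5,2.5,-2,0,0]'
python3 -m crank '[8.5,0,0,0,-0.12, 8.5,0,0,0,-0.12, 8.5,0,0,0,-0.12, 8.5,0,0,0,-0.12, 8.5,0,0,0,-0.12, 8.5,0,0,0,-0.12, 8.5,0,0,0,-0.12, 8.5,0,0,0,-0.12]'
python3 -m crank '[8.5,0,0,0,-0.12, 8.5,0,0,0,-0.12, 8.5,0,0,0,-0.12, 8.5,0,0,0,0, 8.5,0,0,0,0, 8.5,0,0,0,0, 8.5,0,0,0,0, 8.5,0,0,0,0]'
python3 - <<'E'
from h import *
p=pic("wrist");save(p,"pics/c0.png");cv2.imwrite("pics/c.png",cv2.resize(p["color"][:,:,::-1],(800,600),interpolation=cv2.INTER_CUBIC))
s=env.observe();print(s["position"],np.round(s["tool_rot"],3).tolist(),s["q"])
import pickle;pickle.dump(p,open("c.pkl","wb"))
for q,z in dict(cradle=.05,pusher=.06,crank=.1,sleeve=.125,port_rail=.05,crank_hub=.125).items():
    for d in spotter.look_for(p,q)[:3]:
      u,v=d["at"][0]*512,d["at"][1]*384
      print(q,round(d["score"],2),round(u,1),round(v,1),onz(p,u,v,z).round(3))
E
```

```text
time_s: 2.47
position: [0.2908, -0.327, 0.2958]
tool_rot: [[0.969, 0.247, 0.0], [0.247, -0.969, -0.0], [0.0, 0.0, -1.0]]
ft_force: [1.1, -0.2, 0.9]
grip_width: 0.0848
gripper_force: 0.0
time_s: 3.13
position: [0.4451, -0.1224, 0.2955]
tool_rot: [[0.969, 0.247, 0.0], [0.247, -0.969, -0.0], [0.0, 0.0, -1.0]]
ft_force: [1.0, -1.1, 0.5]
grip_width: 0.0846
gripper_force: 0.0
time_s: 3.8
position: [0.4444, -0.1239, 0.2954]
tool_rot: [[0.348, 0.938, 0.0], [0.938, -0.348, -0.0], [-0.0, 0.0, -1.0]]
ft_force: [0.1, -0.1, 0.9]
grip_width: 0.0851
gripper_force: 0.0
time_s: 4.47
position: [0.4444, -0.124, 0.2953]
tool_rot: [[0.003, 1.0, 0.0], [1.0, -0.003, 0.0], [0.0, 0.0, -1.0]]
ft_force: [-0.1, 0.5, 0.3]
grip_width: 0.0851
gripper_force: 0.0
[ 0.44443628 -0.12396753  0.29532424] [[0.002, 1.0, 0.0], [1.0, -0.002, 0.0], [0.0, 0.0, -1.0]] [-3.03400665e+01  1.03163702e+01  8.01239675e+01  2.09473719e-03
  8.95588655e+01 -3.02131686e+01]
cradle 0.87 317.0 125.5 [ 0.522 -0.087  0.05 ]
cradle 0.59 494.5 52.9 [ 0.73  -0.001  0.05 ]
pusher 0.7 343.1 204.9 [ 0.561 -0.191  0.06 ]
crank 0.61 274.4 215.9 [ 0.467 -0.189  0.1  ]
port_rail 0.67 318.3 123.9 [ 0.524 -0.085  0.05 ]
crank_hub 0.66 315.3 125.6 [ 0.505 -0.078  0.125]
```

View pics/c.png

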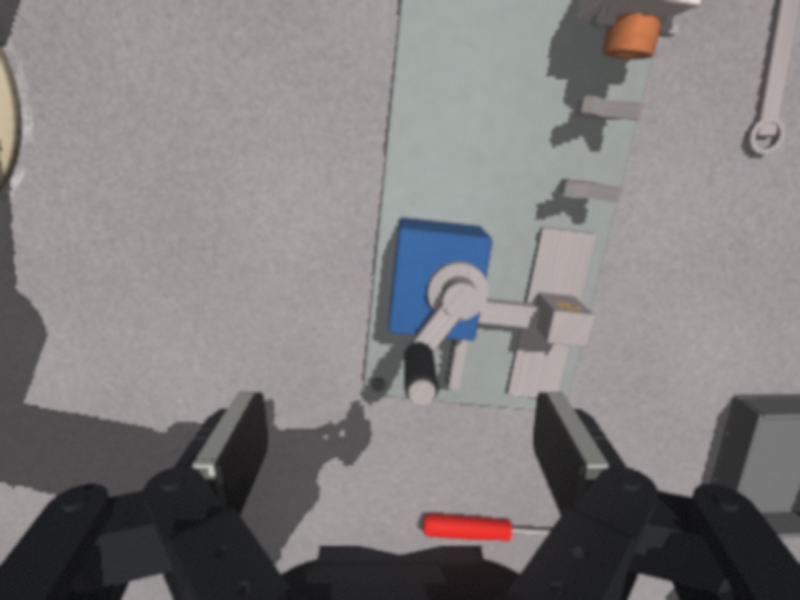

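The wrist view shows the fixture well. V supports are at (612,107) and (592,190), the pusher at (565,320), the hub at (460,297), the sleeve top at (422,390) and the copper ring at (630,35). The seat is partly cut off, so I'll take a second, more centred view, then view the stand.

```bash
python3 -m crank '[8.5,2.7,1.8,0,0, 8.5,2.7,1.8,0,0, 8.5,2.7,1.8,0,0, 8.5,2.7,1.8,0,0, 8.5,2.7,1.8,0,0, 8.5,0,0,0,0, 8.5,0,0,0,0, 8.5,0,0,0,0]' >/dev/null
cat > look.py <<'E'
from h import *
import sys,pickle
n=sys.argv[1];cam=sys.argv[2] if len(sys.argv)>2 else "wrist"
p=pic(cam);cv2.imwrite(f"pics/{n}.png",cv2.resize(p["color"][:,:,::-1],(800,600),interpolation=cv2.INTER_CUBIC))
pickle.dump(p,open(n+".pkl","wb"));s=env.observe();print(s["position"].round(4),np.round(s["tool_rot"],3).tolist())
E
python3 look.py d
python3 -m crank '[8.5,4,-1,0,0, 8.5,4,-1,0,0, 8.5,4,-1,0,0, 8.5,4,-1,0,0, 8.5,4,-1,0,0, 8.5,4,-1,0,0, 8.5,4,0,0,0, 8.5,4,0,0,0]' 
python3 -m crank '[8.5,1,0,0,0, 8.5,0,0,0,0, 8.5,0,0,0,0, 8.5,0,0,0,0, 8.5,0,0,0,0, 8.5,0,0,0,0, 8.5,0,0,0,0, 8.5,0,0,0,0]' >/dev/null
python3 look.py e
```

```text
[0.5342 0.0103 0.2953] [[0.002, 1.0, -0.0], [1.0, -0.002, -0.0], [-0.0, -0.0, -1.0]]
time_s: 6.2
position: [0.4743, 0.3317, 0.2961]
tool_rot: [[0.003, 1.0, 0.001], [1.0, -0.003, 0.0], [0.0, 0.001, -1.0]]
ft_force: [0.3, -0.6, 0.3]
grip_width: 0.0852
gripper_force: 0.0
[0.475  0.3406 0.2954] [[0.002, 1.0, 0.0], [1.0, -0.002, 0.0], [0.0, 0.0, -1.0]]
```

View pics/d.png

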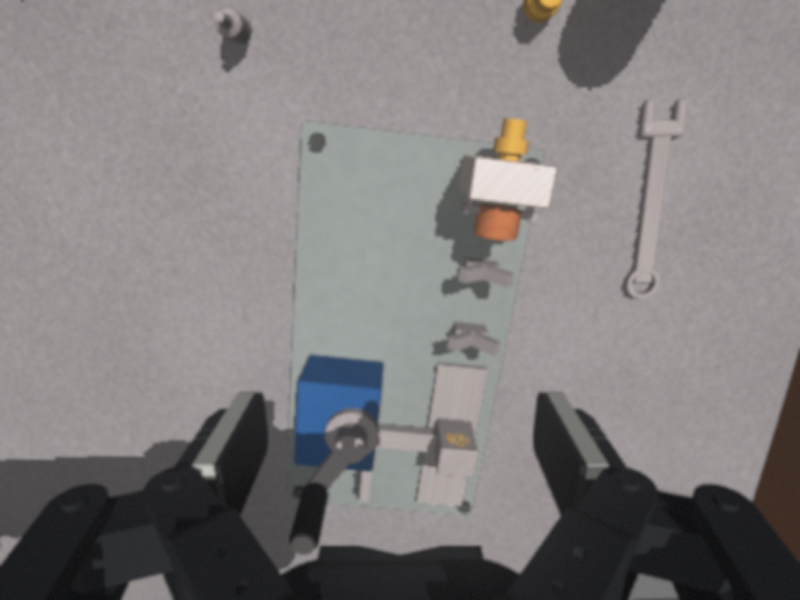

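View pics/e.png

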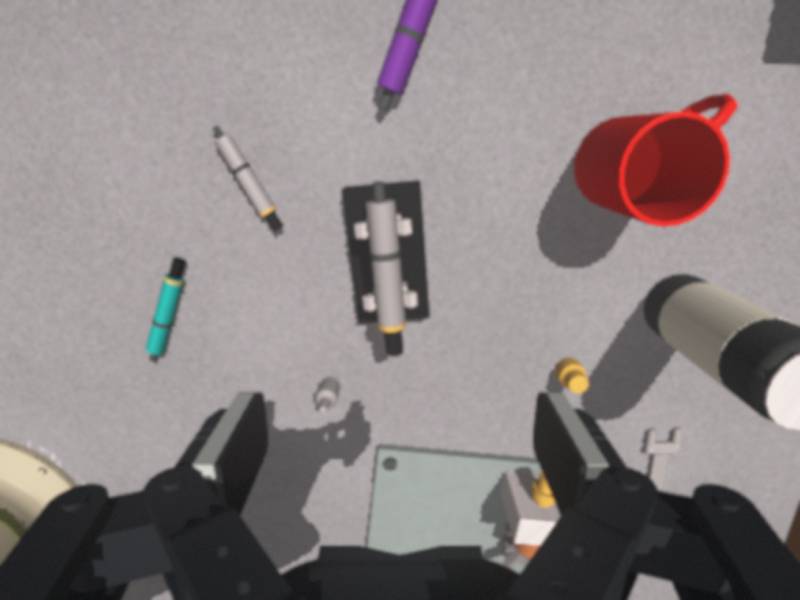

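Picture d shows the block top at (475,158)-(548,208), the copper ring at (498,222), and the V's at (484,272) and (472,338). Picture e shows the injector: rear end (394,354), shoulder (380,201), tip (379,184).

```bash
python3 - <<'E'
from h import *
import pickle
c,d,e=[pickle.load(open(x+".pkl","rb")) for x in "cde"]
k=.64
f=lambda p,u,v,z:onz(p,u*k,v*k,z).round(4)
print("inj rear",f(e,394,354,.05),"body rear",f(e,391,330,.062),"shoulder",f(e,380,201,.062),"tip",f(e,379,184,.05))
a,b=f(e,391.5,331,.06),f(e,380.5,201,.06);print("mid",(a+b)/2,np.linalg.norm(b-a),np.degrees(np.arctan2(b[1]-a[1],b[0]-a[0])))
for q in("injector","stand","injector_tip"):
  p=pic("wrist")
  for r in spotter.look_for(p,q)[:3]: print(q,r["score"],(np.array(r["at"])*[800,600]).round(0),f(p,r["at"][0]*800,r["at"][1]*600,.055))
print("plate",[f(d,u,v,.012) for u,v in((304,123),(290,410),(543,150))],[f(c,u,v,.012) for u,v in((401,0),(363,380),(650,60),(573,408))])
print("block top",[f(d,u,v,.072) for u,v in((475,158),(554,166),(548,208),(468,200))])
print("V c",[f(c,u,v,.056) for u,v in((612,107),(592,190))],"d",[f(d,u,v,.056) for u,v in((485,272),(472,340))])
print("ring d",f(d,498,222,.06))
print("hub",tri([(c,460*k,297*k),(d,352*k,432*k)]),"sleeve top",tri([(c,422*k,390*k),(d,303*k,540*k)]))
def cr(p,u0,v0,u1,v1,s):
  return cv2.resize(p["color"][int(v0*k):int(v1*k),int(u0*k):int(u1*k),::-1],None,fx=s,fy=s,interpolation=cv2.INTER_CUBIC)
A=cr(d,420,100,580,500,3.2/1.4);print(A.shape);B=cr(c,480,0,720,420,2.2);print(B.shape)
H=590;A=cr(d,420,100,580,500,590/256);B=cr(c,480,0,720,420,590/268)
h=min(A.shape[0],B.shape[0]);cv2.imwrite("pics/f.png",np.hstack([A[:h],B[:h]]))
print(A.shape,B.shape)
E
```

```text
inj rear [0.4701 0.2371 0.05  ] body rear [0.4679 0.2656 0.062 ] shoulder [0.4603 0.3749 0.062 ] tip [0.4592 0.3867 0.05  ]
mid [0.4644 0.3192 0.06  ] 0.11106034395768817 93.92388932275296
injector 0.97 [402.  45.] [0.4774 0.4867 0.055 ]
injector 0.94 [249. 179.] [0.3566 0.3921 0.055 ]
injector 0.68 [166. 316.] [0.2715 0.276  0.055 ]
stand 0.96 [395. 249.] [0.4714 0.3354 0.055 ]
stand 0.65 [441. 500.] [0.5158 0.0782 0.055 ]
injector_tip 0.81 [167. 308.] [0.2742 0.2838 0.055 ]
injector_tip 0.79 [392. 270.] [0.4688 0.3173 0.055 ]
injector_tip 0.68 [408.  51.] [0.482  0.4829 0.055 ]
plate [array([0.454 , 0.1041, 0.012 ]), array([ 0.4206, -0.1748,  0.012 ]), array([0.6579, 0.0819, 0.012 ])] [array([0.4466, 0.061 , 0.012 ]), array([ 0.4072, -0.2743,  0.012 ]), array([0.6505, 0.0185, 0.012 ]), array([ 0.6236, -0.3082,  0.012 ])]
block top [array([0.5906, 0.0778, 0.072 ]), array([0.6499, 0.0722, 0.072 ]), array([0.6484, 0.041 , 0.072 ]), array([0.5867, 0.047 , 0.072 ])]
V c [array([ 0.6052, -0.0203,  0.056 ]), array([ 0.5974, -0.0819,  0.056 ])] d [array([ 0.6057, -0.0144,  0.056 ]), array([ 0.5978, -0.0763,  0.056 ])]
ring d [0.6131 0.0281 0.06  ]
hub (array([ 0.49238837, -0.16597903,  0.06595338]), [np.float64(2.0725722892123652), np.float64(1.8590391492958802)]) sleeve top (array([ 0.45924966, -0.20483615,  0.15162474]), [np.float64(0.7407570550597768), np.float64(0.6477466730543877)])
(585, 235, 3)
(590, 337, 3)
(590, 237, 3) (590, 337, 3)
```

View pics/f.png

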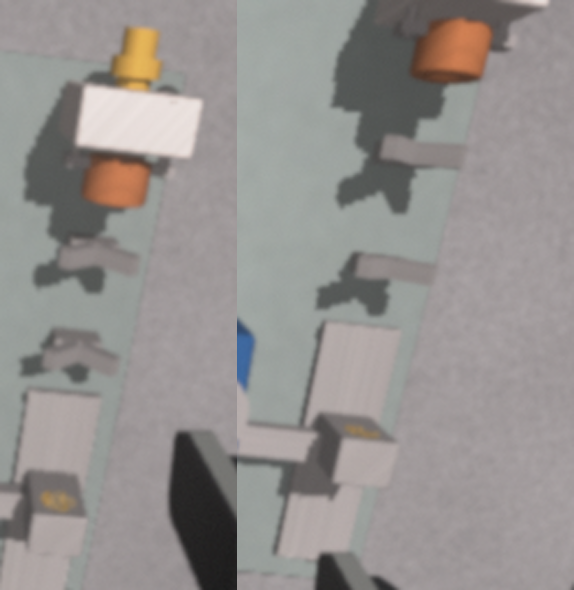

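```bash
python3 - <<'E'
from h import *
import pickle
c,d=[pickle.load(open(x+".pkl","rb")) for x in "cd"]
th=np.radians(83);X=np.array([np.cos(th),np.sin(th)]);Y=np.array([-X[1],X[0]]);C=np.array([.6015,-.048])
def lc(P):return np.round([(P[:2]-C)@X*1e3,(P[:2]-C)@Y*1e3],1)
a=lambda u,v:(268+u/2.305,64+v/2.305)
b=lambda u,v:(307+(u-237)/2.2015,v/2.2015)
def both(n,z,A,B):
  for t,p,g,L in(("d",d,a,A),("c",c,b,B)):
    Q=[lc(onz(p,*g(u,v),z)) for u,v in L]
    print(n,t,[q.tolist() for q in Q],"mean",np.mean(Q,0).round(1))
both("ring",.055,[(84,190),(149,193)],[(413,50),(490,52)])
both("slide",.02,[(28,392),(100,396)],[(328,322),(400,328)])
both("pusher top",.072,[(29,470),(76,475),(84,515),(34,512)],[(318,412),(378,416),(397,448),(338,446)])
both("block",.072,[(83,86),(203,98),(192,158),(75,152)],[])
both("V1 tip L,R",.056,[(58,258),(137,268)],[(382,150),(463,160)])
both("V2",.056,[(44,355),(117,370)],[(358,268),(433,276)])
E
```

```text
ring d [[68.6, 13.6], [71.3, -22.3]] mean [69.9 -4.4]
ring c [[75.0, 16.8], [79.5, -23.4]] mean [77.2 -3.3]
slide d [[-74.9, 21.1], [-72.1, -26.9]] mean [-73.5  -2.9]
slide c [[-74.4, 19.4], [-72.6, -27.0]] mean [-73.5  -3.8]
pusher top d [[-101.0, 20.4], [-101.1, -8.4], [-129.2, -18.3], [-130.7, 12.9]] mean [-115.5    1.6]
pusher top c [[-118.6, 30.9], [-116.9, -4.3], [-135.0, -20.4], [-137.8, 14.7]] mean [-127.1    5.2]
block d [[123.4, 26.1], [125.1, -35.2], [94.8, -36.2], [90.4, 24.7]] mean [108.4  -5.2]
block c [] mean nan
V1 tip L,R d [[28.7, 21.8], [28.2, -23.8]] mean [28.4 -1. ]
V1 tip L,R c [[25.5, 21.9], [26.2, -22.9]] mean [25.8 -0.5]
V2 d [[-31.6, 20.5], [-36.0, -24.5]] mean [-33.8  -2. ]
V2 c [[-36.9, 20.8], [-36.0, -22.6]] mean [-36.4  -0.9]
  return _methods._mean(a, axis=axis, dtype=dtype,
  ret = ret.dtype.type(ret / rcount)
```

```bash
python3 -m crank '[8.5,0,0,0,-0.072, 8.5,-2.26,-1.23,2,0, 8.5,0,0,3.5,0, 8.5,0,0,3.5,0, 8.5,0,0,3.5,0, 8.5,0,0,3.5,0, 8.5,0,0,3.5,0, 8.5,0,0,3,0]' 60 | head -3
python3 -m crank '[8.5,0,0,2,0, 8.5,0,0,1.2,0, 8.5,0,0,0.7,0, 8.5,0,0,0,0, 8.5,0,0,0,0, 6,0,0,0,0, 4,0,0,0,0, 3,0,0,0,0]'
python3 -m crank '[1,0,0,0,0, 1,0,0,0,0, 1,0,0,0,0, 1,0,0,0,0, 1,0,0,0,0, 1,0,0,0,0, 1,0,0,0,0, 1,0,0,0,0]'
```

```text
time_s: 7.88
position: [0.4637, 0.3174, 0.0683]
tool_rot: [[-0.071, 0.997, -0.001], [0.997, 0.071, -0.0], [-0.0, -0.001, -1.0]]
time_s: 8.55
position: [0.4646, 0.3178, 0.0322]
tool_rot: [[-0.071, 0.997, 0.001], [0.997, 0.071, 0.001], [0.001, 0.002, -1.0]]
ft_force: [-0.5, 0.4, 0.7]
grip_width: 0.0515
gripper_force: 0.0
time_s: 9.22
position: [0.4635, 0.3176, 0.0318]
tool_rot: [[-0.071, 0.997, -0.001], [0.997, 0.071, -0.0], [-0.0, -0.001, -1.0]]
ft_force: [-4.8, -1.4, 5.9]
grip_width: 0.0223
gripper_force: 58.4
```

```bash
python3 -m crank '[1,0,0,-1,0, 1,0,0,-2,0, 1,0,0,-2.5,0, 1,0,0,-2.5,0, 1,0,0,-2.5,0, 1,0,0,-1.5,0, 1,-2,0.56,0,0, 1,-3,0.84,0,0]' 
python3 -m crank '[1,-4,1.15,0,0, 1,-4,1.15,0,0, 1,-4,1.15,0,0, 1,-4,1.15,0,0, 1,-4,1.15,0,0, 1,-4,1.15,0,0, 1,-4,1.15,0,0, 1,-4,1.15,0,0]' |head -2
python3 -m crank '[1,-2,0.6,0,0, 1,0,0,0,0.064, 1,0,0,0,0.064, 1,0,0,0,0.064, 1,0,0,0,0, 1,0,0,0,0, 1,0,0,0,0, 1,0,0,0,0]' 
python3 look.py g
```

```text
time_s: 9.88
position: [0.4813, 0.2698, 0.1528]
tool_rot: [[-0.074, 0.997, 0.002], [0.997, 0.074, 0.001], [0.001, 0.002, -1.0]]
ft_force: [0.9, 0.1, -4.7]
grip_width: 0.0225
gripper_force: 59.2
time_s: 10.55
position: [0.5963, -0.0461, 0.1517]
time_s: 11.22
position: [0.6036, -0.0633, 0.1514]
tool_rot: [[0.119, 0.993, -0.0], [0.993, -0.119, 0.0], [0.0, -0.0, -1.0]]
ft_force: [-0.6, 0.2, -3.3]
grip_width: 0.0224
gripper_force: 59.2
[ 0.6036 -0.0633  0.1514] [[0.12, 0.993, 0.0], [0.993, -0.12, 0.0], [0.0, 0.0, -1.0]]
```

View pics/g.png

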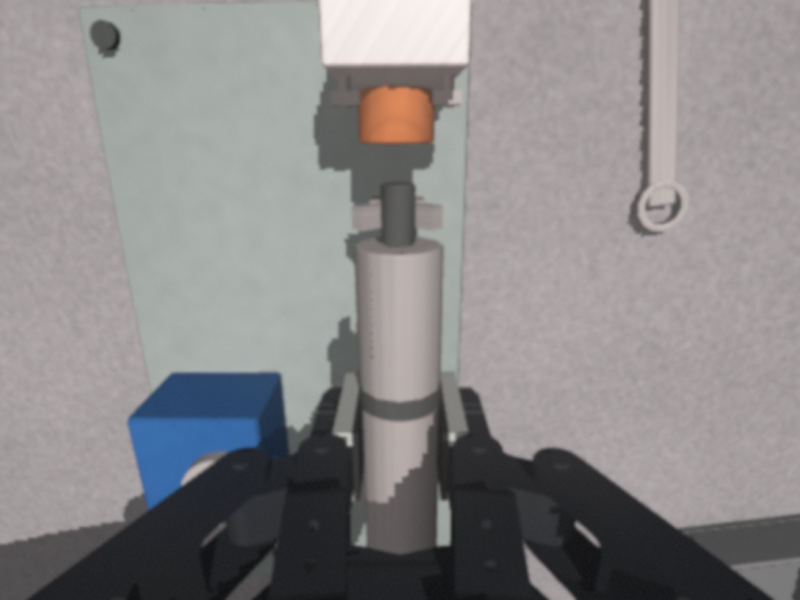

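The injector is centred over the fixture: nose at column 399, V support (353-442, row 215) and ring (row 142) both centred at 397. The block's edges are parallel to the tool.

```bash
python3 - <<'E'
from h import *
import pickle
g=pickle.load(open("g.pkl","rb"));s=env.observe();R=s["tool_rot"];t=s["position"]
f=lambda u,v,z:((R.T@(onz(g,u*.64,v*.64,z)-t))*1e3).round(1)[:2].tolist()
for z in(.048,.052,.056):print(z,"V far/near edge",f(397,204,z),f(397,228,z),f(353,216,z),f(442,216,z))
print("ring face top edge",f(397,142,.073),"block near edge",f(397,67,.072),"tip",f(398,184,.174),"shoulder",f(399,243,.18))
E
```

```text
0.048 V far/near edge [49.9, -0.7] [37.5, -0.7] [43.8, -23.4] [43.8, 22.5]
0.052 V far/near edge [50.5, -0.7] [38.3, -0.7] [44.5, -23.0] [44.4, 22.2]
0.056 V far/near edge [51.0, -0.6] [39.0, -0.7] [45.1, -22.6] [45.1, 21.8]
ring face top edge [80.6, -0.4] block near edge [111.2, -0.3] tip [72.1, 0.4] shoulder [58.6, 0.7]
```

```bash
python3 -m crank '[1,0.2,-0.05,1.5,0, 1,0,0,2.5,0, 1,0,0,2.5,0, 1,0,0,2,0, 1,0,0,1.5,0, 1,0,0,0.8,0, 1,0,0,0,0, 1,0,0,0,0]' 
python3 -m crank '[1,0,0,0.2,0, 1,0,0,0.15,0, 1,0,0,0.1,0, 1,0,0,0.1,0, 1,0,0,0.05,0, 1,0,0,0,0, 1,0,0,0,0, 1,0,0,0,0]'
```

```text
time_s: 11.93
position: [0.6037, -0.0615, 0.0438]
tool_rot: [[0.12, 0.993, 0.0], [0.993, -0.12, -0.0], [-0.0, 0.0, -1.0]]
ft_force: [0.9, -1.0, -3.6]
grip_width: 0.0221
gripper_force: 59.2
time_s: 12.6
position: [0.6034, -0.0615, 0.0379]
tool_rot: [[0.121, 0.993, 0.001], [0.993, -0.121, -0.0], [-0.0, 0.001, -1.0]]
ft_force: [-1.9, 0.9, 5.7]
grip_width: 0.0225
gripper_force: 59.9
```

```bash
python3 -m crank '[2.6,0,0,0,0, 3,0,0,0,0, 3.6,0,0,0,0, 5,0,0,0,0, 6.5,0,0,0,0, 6.5,0,0,0,0, 6.5,0,0,0,0, 6.5,0,0,0,0]' 
python3 -m crank '[6.5,0,0,-1,0, 6.5,0,0,-3,0, 6.5,0,0,-4,0, 6.5,0,0,-4,0, 6.5,0,0,-3,0, 6.5,0,0,0,0, 6.5,0,0,0,0, 6.5,0,0,0,0]' 
python3 look.py i; python3 look.py j scene; python3 look.py k side
```

```text
time_s: 13.27
position: [0.6034, -0.0614, 0.0373]
tool_rot: [[0.121, 0.993, 0.0], [0.993, -0.121, 0.0], [0.0, 0.0, -1.0]]
ft_force: [-0.4, -0.2, 0.7]
grip_width: 0.0652
gripper_force: 0.0
time_s: 13.93
position: [0.6029, -0.0613, 0.1869]
tool_rot: [[0.121, 0.993, -0.001], [0.993, -0.121, 0.0], [0.0, -0.001, -1.0]]
ft_force: [-0.5, -0.2, -1.0]
grip_width: 0.0645
gripper_force: 0.0
[ 0.6027 -0.0613  0.1862] [[0.121, 0.993, -0.002], [0.993, -0.121, 0.001], [0.0, -0.002, -1.0]]
[ 0.6028 -0.0613  0.186 ] [[0.121, 0.993, -0.003], [0.993, -0.121, 0.001], [0.001, -0.003, -1.0]]
[ 0.6029 -0.0613  0.1859] [[0.121, 0.993, -0.003], [0.993, -0.121, 0.001], [0.001, -0.003, -1.0]]
```

View pics/i.png

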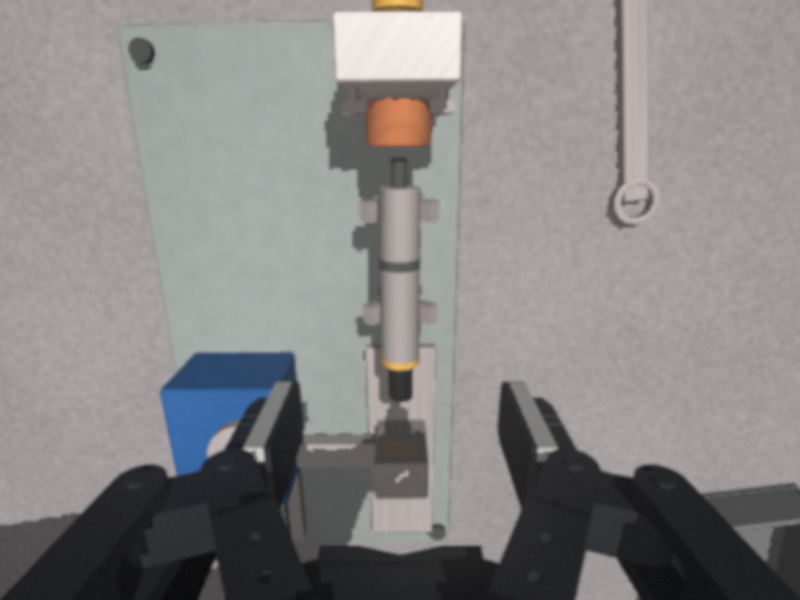

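The injector lies in both V's, nose at (400,165) short of the ring, rear at (400,395) clear of the pusher. Next I look at the crank from above.

```bash
python3 -m crank '[6.5,-2.8,-2.25,-1.3,0, 6.5,-2.8,-2.25,-1.3,0, 6.5,-2.8,-2.25,-1.3,0, 6.5,-2.8,-2.25,-1.3,0, 6.5,-2.8,-2.25,-1.3,0, 6.5,0,0,0,0, 6.5,0,0,0,0, 6.5,0,0,0,0]' 
python3 look.py l
```

```text
time_s: 14.75
position: [0.4749, -0.1865, 0.2515]
tool_rot: [[0.121, 0.993, -0.001], [0.993, -0.121, 0.001], [0.001, -0.001, -1.0]]
ft_force: [0.2, -0.4, 0.2]
grip_width: 0.0646
gripper_force: 0.0
[ 0.4751 -0.1862  0.2514] [[0.12, 0.993, -0.001], [0.993, -0.12, 0.001], [0.001, -0.001, -1.0]]
```

View pics/l.png

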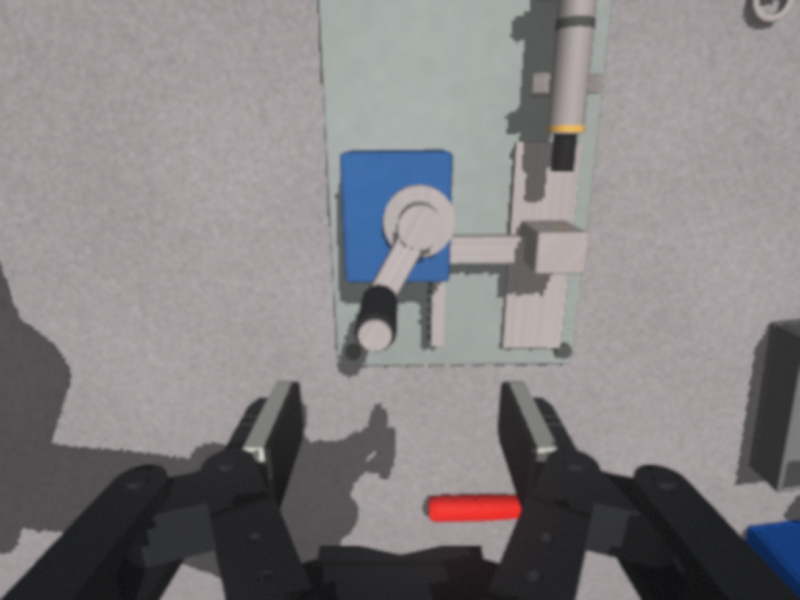

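Picture l: sleeve top centre at (375,334), hub cap at (424,226) on the larger disc (419,221).

```bash
python3 - <<'E'
from h import *
import pickle
c,d,l=[pickle.load(open(x+".pkl","rb")) for x in "cdl"];k=.64
print("cap",tri([(c,463*k,299*k),(l,425*k,226*k)]),"disc",tri([(c,457*k,290*k),(l,419*k,221*k)]))
S,r=tri([(c,422*k,391*k),(l,375*k,334*k)]);print("sleeve top",S,r, onz(l,375*k,334*k,.1535),onz(c,422*k,391*k,.1535),"bottom",onz(l,378*k,300*k,.1))
S=onz(l,375*k,334*k,.1535)
for z in(.08,.09,.096,.1,.105,.11):
  h=onz(l,425*k,226*k,z);h2=onz(c,463*k,299*k,z);print(z,h.round(4),h2.round(4),np.linalg.norm(h[:2]-S[:2]).round(4))
E
```

```text
cap (array([ 0.49441258, -0.1611891 ,  0.08885091]), [np.float64(0.485378469889624), np.float64(0.5859751165868784)]) disc (array([ 0.49167241, -0.16084605,  0.06817276]), [np.float64(0.08438631080057739), np.float64(0.1007884383183519)])
sleeve top [ 0.45970888 -0.20385155  0.15557863] [np.float64(0.040772261192873464), np.float64(0.050352300426237236)] [ 0.45950794 -0.20469007  0.1535    ] [ 0.45978511 -0.20509382  0.1535    ] bottom [ 0.45889049 -0.20346214  0.1       ]
0.08 [ 0.4951 -0.1625  0.08  ] [ 0.4952 -0.1646  0.08  ] 0.0552
0.09 [ 0.4949 -0.1606  0.09  ] [ 0.4938 -0.1611  0.09  ] 0.0565
0.096 [ 0.4947 -0.1595  0.096 ] [ 0.4929 -0.1591  0.096 ] 0.0573
0.1 [ 0.4946 -0.1588  0.1   ] [ 0.4924 -0.1577  0.1   ] 0.0578
0.105 [ 0.4944 -0.1578  0.105 ] [ 0.4917 -0.1559  0.105 ] 0.0584
0.11 [ 0.4943 -0.1569  0.11  ] [ 0.491  -0.1542  0.11  ] 0.0591
```

```bash
python3 -m crank '[6.5,-2,-1.3,0,0, 6.5,0,0,2,0, 6.5,0,0,3,0, 6.5,0,0,3,0, 6.5,0,0,3,0, 6.5,0,0,2,0, 6.5,0,0,1.1,0, 6.5,0,0,0,0]' 50 
python3 -m crank '[5,0,0,0,0, 3.5,0,0,0,0, 2.8,0,0,0,0, 1.5,0,0,0,0, 1,0,0,0,0, 1,0,0,0,0, 1,0,0,0,0, 1,0,0,0,0]'
cat > circ.py <<'E'
# circ.py dphi radius_mm : rows (tool x,y cm) for 8 steps along the circle from the measured place
from h import *
import sys
H=np.array([.4937,-.1615]);dp=float(sys.argv[1]);r=float(sys.argv[2])/1e3 if len(sys.argv)>2 else .055
s=env.observe();R=np.array(s["tool_rot"]);t=s["position"];v=t[:2]-H;ph=np.arctan2(v[1],v[0])
er=v/np.linalg.norm(v);et=np.array([-er[1],er[0]]);f=s["ft_force"]
print("t",round(s["time_s"],2),"r",(np.linalg.norm(v)*1e3).round(2),"phi",ph.round(4),"z",t[2].round(4),"f tan",(f[:2]@et).round(1),"rad",(f[:2]@er).round(1),"fz",f[2].round(1),"grip",s["gripper_force"].round(1))
q=t[:2];out=[]
for i in range(1,9):
  a=ph+dp*i;n=H+r*np.array([np.cos(a),np.sin(a)]);D=R[:2,:2].T@(n-q);o=(D*100).round(2);out.append(o.tolist());q=q+R[:2,:2]@(o/100)
print(out)
E
python3 circ.py .125
```

```text
time_s: 15.47
position: [0.4589, -0.2033, 0.1082]
tool_rot: [[0.119, 0.993, -0.005], [0.993, -0.119, 0.004], [0.003, -0.006, -1.0]]
ft_force: [-0.1, -0.7, 0.9]
grip_width: 0.0653
gripper_force: 0.0
time_s: 16.13
position: [0.4597, -0.2051, 0.1123]
tool_rot: [[0.121, 0.993, 0.001], [0.993, -0.121, -0.001], [-0.001, 0.001, -1.0]]
ft_force: [-2.0, 2.3, 6.5]
grip_width: 0.0228
gripper_force: 48.8Traceback (most recent call last):
  File "circ.py", line 7, in <module>
    print("t",round(s["time_s"],2),"r",(np.linalg.norm(v)*1e3).round(2),"phi",ph.round(4),"z",t[2].round(4),"f tan",(f[:2]@et).round(1),"rad",(f[:2]@er).round(1),"fz",f[2].round(1),"grip",s["gripper_force"].round(1))
                                                                                                                                                                                            ^^^^^^^^^^^^^^^^^^^^^^^^
AttributeError: 'float' object has no attribute 'round'
```

```bash
cat > circ.py <<'E'
# circ.py dphi [r_mm]: tool x,y shifts (cm) for 8 steps on the circle, from the commanded place kept in cmd.json
from h import *
import sys,json,os
H=np.array([.4937,-.1615]);dp=[float(x) for x in sys.argv[1].split(",")];dp=dp*8 if len(dp)==1 else dp
r=float(sys.argv[2])/1e3 if len(sys.argv)>2 else .055
s=env.observe();th=np.arctan2(.993,.121);X=np.array([np.cos(th),np.sin(th)]);M=np.c_[X,[X[1],-X[0]]]
t=s["position"];v=t[:2]-H;P=lambda v:np.arctan2(v[1],v[0])%(2*np.pi)
q=np.array(json.load(open("cmd.json"))) if os.path.exists("cmd.json") else np.array([.4598,-.2045])
er=v/np.linalg.norm(v);et=np.array([-er[1],er[0]]);f=np.array(s["ft_force"])
print("t %.2f r %.2f phi %.4f cmdphi %.4f z %.4f | ftan %.1f frad %.1f fz %.1f grip %.1f | cmd-meas mm tan %.2f rad %.2f"%(s["time_s"],np.linalg.norm(v)*1e3,P(v),P(q-H),t[2],f[:2]@et,f[:2]@er,f[2],s["gripper_force"],(q-t[:2])@et*1e3,(q-t[:2])@er*1e3))
a=P(q-H);out=[]
for d in dp:
  a+=d;o=(M.T@(H+r*np.array([np.cos(a),np.sin(a)])-q)*100).round(2);out.append("%.2f,%.2f"%tuple(o));q=q+M@(o/100)
if any(dp):json.dump(q.tolist(),open("cmd.json","w"))
print(" | ".join(out))
E
python3 circ.py .06
```

```text
t 16.13 r 55.33 phi 4.0497 cmdphi 4.0448 z 0.1123 | ftan -3.1 frad -0.6 fz 6.5 grip 48.8 | cmd-meas mm tan -0.27 rad -0.57
-0.18,0.27 | -0.15,0.30 | -0.13,0.30 | -0.11,0.32 | -0.09,0.31 | -0.07,0.33 | -0.05,0.32 | -0.03,0.33
```

```bash
python3 -m crank '[1,-0.18,0.27,0,0, 1,-0.15,0.30,0,0, 1,-0.13,0.30,0,0, 1,-0.11,0.32,0,0, 1,-0.09,0.31,0,0, 1,-0.07,0.33,0,0, 1,-0.05,0.32,0,0, 1,-0.03,0.33,0,0]'; python3 circ.py .12
```

```text
time_s: 16.8
position: [0.4826, -0.2142, 0.1122]
tool_rot: [[0.12, 0.993, -0.001], [0.993, -0.12, 0.003], [0.003, -0.001, -1.0]]
ft_force: [-4.7, 13.1, 12.0]
grip_width: 0.0226
gripper_force: 49.3
t 16.80 r 53.84 phi 4.5050 cmdphi 4.5247 z 0.1122 | ftan -7.3 frad -11.9 fz 12.0 grip 49.3 | cmd-meas mm tan 1.08 rad 1.16
-0.00,0.66 | 0.07,0.65 | 0.15,0.65 | 0.23,0.62 | 0.30,0.58 | 0.37,0.55 | 0.43,0.50 | 0.49,0.44
```

```bash
sed -i 's/^H=.*;dp=\[/H=np.array([.4925,-.1600]);dp=[/' circ.py; python3 - <<'E'
import json;from h import *
# command actually reached so far (end of last call)
H=np.array([.4937,-.1615]);a=4.5247;json.dump((H+.055*np.array([np.cos(a),np.sin(a)])).tolist(),open("cmd.json","w"))
E
python3 circ.py .08
```

```text
t 16.80 r 55.08 phi 4.5320 cmdphi 4.5506 z 0.1122 | ftan -6.9 frad -12.1 fz 12.0 grip 49.3 | cmd-meas mm tan 1.05 rad 1.18
0.13,0.45 | 0.03,0.43 | 0.07,0.44 | 0.11,0.43 | 0.13,0.41 | 0.17,0.41 | 0.21,0.39 | 0.23,0.37
```

```bash
python3 -m crank '[1,0.13,0.45,-0.1,0, 1,0.03,0.43,-0.1,0, 1,0.07,0.44,0,0, 1,0.11,0.43,0,0, 1,0.13,0.41,0,0, 1,0.17,0.41,0,0, 1,0.21,0.39,0,0, 1,0.23,0.37,0,0]'; python3 circ.py .08
```

```text
time_s: 17.47
position: [0.5157, -0.2085, 0.1124]
tool_rot: [[0.121, 0.993, -0.005], [0.993, -0.121, 0.002], [0.002, -0.006, -1.0]]
ft_force: [-9.2, 2.3, -3.2]
grip_width: 0.023
gripper_force: 50.3
t 17.47 r 53.80 phi 5.1581 cmdphi 5.1903 z 0.1124 | ftan -7.3 frad -6.0 fz -3.2 grip 50.3 | cmd-meas mm tan 1.77 rad 1.18
0.26,0.35 | 0.29,0.33 | 0.32,0.31 | 0.34,0.28 | 0.36,0.25 | 0.38,0.23 | 0.39,0.19 | 0.41,0.16
```

```bash
sed -i 's/^H=.*;dp=\[/H=np.array([.4905,-.1598]);dp=[/' circ.py; python3 - <<'E'
import json;from h import *
H=np.array([.4925,-.1600]);a=5.1903;json.dump((H+.055*np.array([np.cos(a),np.sin(a)])).tolist(),open("cmd.json","w"))
E
python3 circ.py .1
```

```text
t 17.47 r 54.87 phi 5.1895 cmdphi 5.2203 z 0.1124 | ftan -7.1 frad -6.3 fz -3.2 grip 50.3 | cmd-meas mm tan 1.73 rad 1.23
0.44,0.36 | 0.38,0.39 | 0.43,0.35 | 0.45,0.31 | 0.49,0.26 | 0.51,0.21 | 0.52,0.16 | 0.54,0.10
```

```bash
python3 -m crank '[1,0.44,0.36,0,0, 1,0.38,0.39,0,0, 1,0.43,0.35,0,0, 1,0.45,0.31,0,0, 1,0.49,0.26,0,0, 1,0.51,0.21,0,0, 1,0.52,0.16,0,0, 1,0.54,0.10,0,0]'; python3 circ.py .12
```

```text
time_s: 18.13
position: [0.5431, -0.1757, 0.1125]
tool_rot: [[0.121, 0.993, -0.001], [0.993, -0.121, -0.002], [-0.002, -0.001, -1.0]]
ft_force: [1.3, -7.4, -9.8]
grip_width: 0.0227
gripper_force: 49.7
t 18.13 r 54.93 phi 5.9889 cmdphi 6.0200 z 0.1125 | ftan -6.7 frad 3.4 fz -9.8 grip 49.7 | cmd-meas mm tan 1.71 rad 0.02
0.66,0.06 | 0.66,-0.03 | 0.65,-0.10 | 0.63,-0.18 | 0.61,-0.26 | 0.57,-0.33 | 0.53,-0.39 | 0.48,-0.45
```

```bash
python3 -m crank '[1,0.66,0.06,0.05,0, 1,0.66,-0.03,0.05,0, 1,0.65,-0.10,0,0, 1,0.63,-0.18,0,0, 1,0.61,-0.26,0,0, 1,0.57,-0.33,0,0, 1,0.53,-0.39,0,0, 1,0.48,-0.45,0,0]'; python3 circ.py .12
```

```text
time_s: 18.8
position: [0.5338, -0.1257, 0.1125]
tool_rot: [[0.121, 0.993, 0.004], [0.993, -0.121, -0.002], [-0.001, 0.004, -1.0]]
ft_force: [7.5, -4.1, -6.5]
grip_width: 0.0227
gripper_force: 50.1
t 18.80 r 55.13 phi 0.6672 cmdphi 0.6962 z 0.1125 | ftan -7.9 frad 3.4 fz -6.5 grip 50.1 | cmd-meas mm tan 1.60 rad -0.15
0.42,-0.51 | 0.36,-0.55 | 0.29,-0.59 | 0.21,-0.63 | 0.14,-0.64 | 0.06,-0.66 | -0.01,-0.66 | -0.10,-0.65
```

```bash
python3 -m crank '[1,0.42,-0.51,0,0, 1,0.36,-0.55,0,0, 1,0.29,-0.59,0,0, 1,0.21,-0.63,0,0, 1,0.14,-0.64,0,0, 1,0.06,-0.66,0,0, 1,-0.01,-0.66,0,0, 1,-0.10,-0.65,0,0]'; python3 circ.py .12
```

```text
time_s: 19.47
position: [0.4863, -0.1048, 0.1124]
tool_rot: [[0.121, 0.993, 0.003], [0.993, -0.121, 0.001], [0.002, 0.003, -1.0]]
ft_force: [6.5, 4.2, -5.1]
grip_width: 0.0229
gripper_force: 50.2
t 19.47 r 55.16 phi 1.6468 cmdphi 1.6560 z 0.1124 | ftan -6.8 frad 3.7 fz -5.1 grip 50.2 | cmd-meas mm tan 0.51 rad -0.17
-0.17,-0.64 | -0.25,-0.61 | -0.32,-0.57 | -0.39,-0.54 | -0.45,-0.48 | -0.50,-0.43 | -0.55,-0.36 | -0.59,-0.30
```

```bash
python3 -m crank '[1,-0.17,-0.64,0,0, 1,-0.25,-0.61,0,0, 1,-0.32,-0.57,0,0, 1,-0.39,-0.54,0,0, 1,-0.45,-0.48,0,0, 1,-0.50,-0.43,0,0, 1,-0.55,-0.36,0,0, 1,-0.59,-0.30,0,0]'; python3 look.py m; python3 circ.py .06
```

```text
time_s: 20.13
position: [0.4429, -0.1321, 0.1124]
tool_rot: [[0.121, 0.993, 0.002], [0.993, -0.121, 0.002], [0.002, 0.001, -1.0]]
ft_force: [5.7, 5.5, -4.2]
grip_width: 0.0226
gripper_force: 50.4
[ 0.4425 -0.1329  0.1124] [[0.121, 0.993, 0.001], [0.993, -0.121, 0.001], [0.001, 0.001, -1.0]]
t 20.18 r 55.04 phi 2.6316 cmdphi 2.6163 z 0.1124 | ftan -4.8 frad 0.2 fz -1.6 grip 50.5 | cmd-meas mm tan -0.84 rad -0.04
-0.31,-0.12 | -0.31,-0.10 | -0.32,-0.09 | -0.32,-0.06 | -0.33,-0.04 | -0.33,-0.03 | -0.33,-0.00 | -0.33,0.01
```

View pics/m.png

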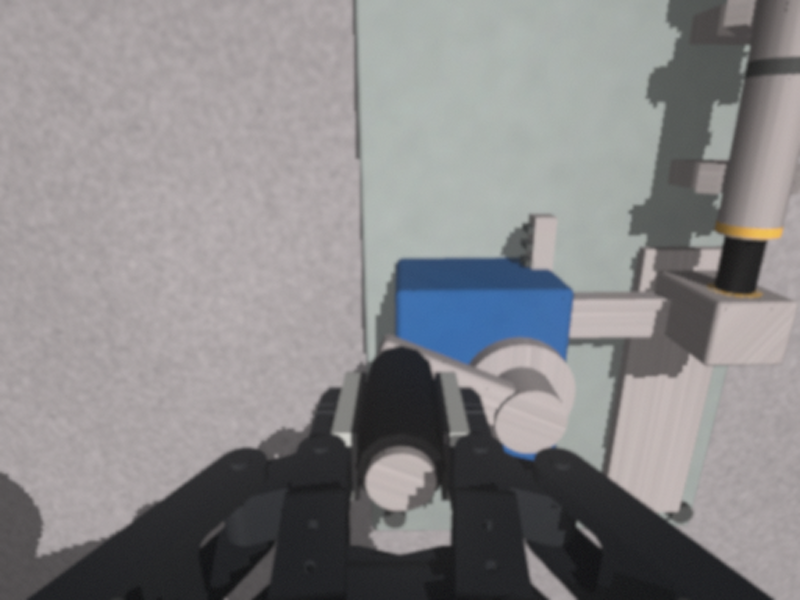

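The pusher's disc at (737,293) is at the injector's rear stub, and the fingers still hold the sleeve.

```bash
python3 - <<'E'
from h import *
import pickle
m,i,l,g=[pickle.load(open(x+".pkl","rb")) for x in "milg"];k=.64
th=np.radians(83);X=np.array([np.cos(th),np.sin(th)])
s=lambda p,u,v,z:round(1e3*onz(p,u*k,v*k,z)[:2]@X,1)
print("ring face",s(g,397,142,.073),s(i,398,146,.073))
print("shoulder i",s(i,400,188,.067),"body rear i",s(i,400,367,.067),"l",s(l,567,132,.067),"m",s(m,748,238,.066))
print("pusher top front edge l",s(l,550,223,.072),"m",s(m,735,297,.066))
E
```

```text
ring face 91.3 90.8
shoulder i 69.0 body rear i -38.8 l -41.3 m -32.5
pusher top front edge l -100.2 m -58.1
```

```bash
python3 -m crank '[1,-0.31,-0.12,0,0, 1,-0.31,-0.10,0,0, 1,-0.32,-0.09,0,0, 1,-0.32,-0.06,0,0, 1,-0.33,-0.04,0,0, 1,-0.33,-0.03,0,0, 1,-0.33,0,0,0, 1,-0.33,0.01,0,0]'|grep -v rot; python3 circ.py .04
```

```text
time_s: 20.85
position: [0.4355, -0.157, 0.1123]
ft_force: [4.5, 6.3, -3.7]
grip_width: 0.0225
gripper_force: 50.5
t 20.85 r 55.03 phi 3.0908 cmdphi 3.0963 z 0.1123 | ftan -6.5 frad -4.2 fz -3.7 grip 50.5 | cmd-meas mm tan 0.30 rad -0.00
-0.22,0.02 | -0.22,0.03 | -0.21,0.04 | -0.22,0.05 | -0.21,0.06 | -0.21,0.06 | -0.21,0.07 | -0.20,0.08
```

```bash
python3 -m crank '[1,-0.22,0.02,0,0, 1,-0.22,0.03,0,0, 1,-0.21,0.04,0,0, 1,-0.22,0.05,0,0, 1,-0.21,0.06,0,0, 1,-0.21,0.06,0,0, 1,-0.21,0.07,0,0, 1,-0.20,0.08,0,0]'|grep -v rot; python3 circ.py .04
```

```text
time_s: 21.52
position: [0.4374, -0.174, 0.1123]
ft_force: [3.2, 7.8, -1.2]
grip_width: 0.0226
gripper_force: 50.7
t 21.52 r 54.97 phi 3.4034 cmdphi 3.4155 z 0.1123 | ftan -6.7 frad -5.1 fz -1.2 grip 50.7 | cmd-meas mm tan 0.66 rad 0.04
-0.20,0.09 | -0.20,0.10 | -0.19,0.10 | -0.19,0.11 | -0.19,0.12 | -0.18,0.13 | -0.17,0.13 | -0.17,0.14
```

```bash
python3 -m crank '[1,-0.20,0.09,0,0, 1,-0.20,0.10,0,0, 1,-0.19,0.10,0,0, 1,-0.19,0.11,0,0, 1,-0.19,0.12,0,0, 1,-0.18,0.13,0,0, 1,-0.17,0.13,0,0, 1,-0.17,0.14,0,0]'|grep -v rot; python3 circ.py .02
```

```text
time_s: 22.18
position: [0.4444, -0.1896, 0.1123]
ft_force: [1.9, 9.5, 1.1]
grip_width: 0.0231
gripper_force: 50.9
t 22.18 r 54.94 phi 3.7151 cmdphi 3.7351 z 0.1123 | ftan -6.9 frad -6.8 fz 1.1 grip 50.9 | cmd-meas mm tan 1.10 rad 0.09
-0.08,0.08 | -0.08,0.07 | -0.08,0.08 | -0.08,0.07 | -0.07,0.08 | -0.08,0.08 | -0.07,0.09 | -0.07,0.08
```

```bash
python3 -m crank '[1,-0.08,0.08,0,0, 1,-0.08,0.07,0,0, 1,-0.08,0.08,0,0, 1,-0.08,0.07,0,0, 1,-0.07,0.08,0,0, 1,-0.08,0.08,0,0, 1,-0.07,0.09,0,0, 1,-0.07,0.08,0,0]'|grep -v rot; python3 circ.py .02
```

```text
time_s: 22.85
position: [0.4496, -0.1964, 0.1123]
ft_force: [-1.1, 8.1, 2.4]
grip_width: 0.0229
gripper_force: 51.0
t 22.85 r 54.90 phi 3.8708 cmdphi 3.8946 z 0.1123 | ftan -6.8 frad -4.6 fz 2.4 grip 51.0 | cmd-meas mm tan 1.31 rad 0.06
-0.07,0.08 | -0.07,0.09 | -0.07,0.09 | -0.06,0.09 | -0.06,0.09 | -0.06,0.09 | -0.06,0.09 | -0.06,0.10
```

```bash
python3 -m crank '[1,-0.07,0.08,0,0, 1,-0.07,0.09,0,0, 1,-0.07,0.09,0,0, 1,-0.06,0.09,0,0, 1,-0.06,0.09,0,0, 1,-0.06,0.09,0,0, 1,-0.06,0.09,0,0, 1,-0.06,0.10,0,0]'|grep -v rot; python3 circ.py .02
```

```text
time_s: 23.52
position: [0.4558, -0.2023, 0.1123]
ft_force: [-5.0, 8.3, 3.7]
grip_width: 0.0225
gripper_force: 51.1
t 23.52 r 54.86 phi 4.0265 cmdphi 4.0553 z 0.1123 | ftan -9.2 frad -3.2 fz 3.7 grip 51.1 | cmd-meas mm tan 1.58 rad 0.10
-0.06,0.09 | -0.05,0.10 | -0.05,0.10 | -0.05,0.10 | -0.05,0.10 | -0.04,0.10 | -0.05,0.10 | -0.04,0.10
```

```bash
python3 -m crank '[1,-0.06,0.09,0,0, 1,-0.05,0.10,0,0, 1,-0.05,0.10,0,0, 1,-0.05,0.10,0,0, 1,0,0,0,0, 1,0,0,0,0, 1,0,0,0,0, 1,0,0,0,0]'|grep -v rot; python3 - <<'E'
import json;from h import *
H=np.array([.4905,-.1598]);a=4.0553+.08;json.dump((H+.055*np.array([np.cos(a),np.sin(a)])).tolist(),open("cmd.json","w"))
E
python3 circ.py .01,.01,.01,.01,0,0,0,0
```

```text
time_s: 24.18
position: [0.4592, -0.2049, 0.1123]
ft_force: [-3.9, 7.5, 2.7]
grip_width: 0.0231
gripper_force: 51.2
t 24.18 r 54.88 phi 4.1058 cmdphi 4.1353 z 0.1123 | ftan -7.5 frad -3.9 fz 2.7 grip 51.2 | cmd-meas mm tan 1.62 rad 0.10
-0.02,0.05 | -0.03,0.05 | -0.02,0.05 | -0.02,0.05 | -0.00,-0.00 | -0.00,-0.00 | -0.00,-0.00 | -0.00,-0.00
```

```bash
python3 -m crank '[1,-0.02,0.05,0,0, 1,-0.03,0.05,0,0, 1,-0.02,0.05,0,0, 1,-0.02,0.05,0,0, 1,0,0,0,0, 1,0,0,0,0, 1,0,0,0,0, 1,0,0,0,0]'|grep -v rot; 
python3 circ.py .01,.01,.01,.01,.01,0,0,0
```

```text
time_s: 24.85
position: [0.4609, -0.2059, 0.1123]
ft_force: [-6.7, 7.7, 3.2]
grip_width: 0.0228
gripper_force: 51.2
t 24.85 r 54.82 phi 4.1409 cmdphi 4.1752 z 0.1123 | ftan -9.8 frad -2.9 fz 3.2 grip 51.2 | cmd-meas mm tan 1.88 rad 0.12
-0.02,0.05 | -0.03,0.05 | -0.02,0.05 | -0.02,0.05 | -0.02,0.05 | 0.00,0.00 | 0.00,0.00 | 0.00,0.00
```

```bash
python3 -m crank '[1,-0.02,0.05,0,0, 1,-0.03,0.05,0,0, 1,-0.02,0.05,0,0, 1,-0.02,0.05,0,0, 1,-0.02,0.05,0,0, 1,0,0,0,0, 1,0,0,0,0, 1,0,0,0,0]'|grep -v rot; 
python3 circ.py .01,.01,.01,.01,.01,0,0,0
```

```text
time_s: 25.52
position: [0.4631, -0.2073, 0.1123]
ft_force: [-6.6, 7.7, 4.6]
grip_width: 0.0228
gripper_force: 51.3
t 25.52 r 54.85 phi 4.1884 cmdphi 4.2248 z 0.1123 | ftan -9.6 frad -3.4 fz 4.6 grip 51.3 | cmd-meas mm tan 2.01 rad 0.15
-0.02,0.05 | -0.02,0.05 | -0.01,0.06 | -0.02,0.05 | -0.02,0.05 | 0.00,0.00 | 0.00,0.00 | 0.00,0.00
```

```bash
python3 -m crank '[1,-0.02,0.05,0,0, 1,-0.02,0.05,0,0, 1,-0.01,0.06,0,0, 1,-0.02,0.05,0,0, 1,-0.02,0.05,0,0, 1,0,0,0,0, 1,0,0,0,0, 1,0,0,0,0]'|grep -v rot; 
python3 circ.py .01,.01,.01,.01,0,0,0,0
```

```text
time_s: 26.18
position: [0.4654, -0.2085, 0.1123]
ft_force: [-6.0, 6.8, 4.4]
grip_width: 0.0227
gripper_force: 51.3
t 26.18 r 54.84 phi 4.2363 cmdphi 4.2748 z 0.1123 | ftan -8.5 frad -3.3 fz 4.4 grip 51.3 | cmd-meas mm tan 2.12 rad 0.14
-0.02,0.05 | -0.01,0.06 | -0.02,0.05 | -0.01,0.05 | -0.00,0.00 | -0.00,0.00 | -0.00,0.00 | -0.00,0.00
```

```bash
python3 -m crank '[1,-0.02,0.05,0,0, 1,-0.01,0.06,0,0, 1,-0.02,0.05,0,0, 1,-0.01,0.05,0,0, 1,0,0,0,0, 1,0,0,0,0, 1,0,0,0,0, 1,0,0,0,0]'|grep -v rot; 
python3 circ.py .01,.01,.01,.01,0,0,0,0
```

```text
time_s: 26.85
position: [0.4673, -0.2095, 0.1123]
ft_force: [-8.3, 6.9, 5.0]
grip_width: 0.0227
gripper_force: 51.3
t 26.85 r 54.82 phi 4.2749 cmdphi 4.3146 z 0.1123 | ftan -10.5 frad -2.7 fz 5.0 grip 51.3 | cmd-meas mm tan 2.18 rad 0.11
-0.02,0.05 | -0.01,0.06 | -0.02,0.05 | -0.01,0.05 | 0.00,0.00 | 0.00,0.00 | 0.00,0.00 | 0.00,0.00
```

```bash
python3 -m crank '[1,-0.02,0.05,0,0, 1,-0.01,0.06,0,0, 1,-0.02,0.05,0,0, 1,-0.01,0.05,0,0, 1,0,0,0,0, 1,0,0,0,0, 1,0,0,0,0, 1,0,0,0,0]'|grep -v rot; 
python3 circ.py .01,.01,.01,0,0,0,0,0
```

```text
time_s: 27.52
position: [0.4692, -0.2103, 0.1123]
ft_force: [-8.9, 6.6, 5.0]
grip_width: 0.0227
gripper_force: 51.4
t 27.52 r 54.82 phi 4.3128 cmdphi 4.3543 z 0.1123 | ftan -10.8 frad -2.6 fz 5.0 grip 51.4 | cmd-meas mm tan 2.28 rad 0.16
-0.01,0.05 | -0.01,0.06 | -0.01,0.05 | -0.00,0.00 | -0.00,0.00 | -0.00,0.00 | -0.00,0.00 | -0.00,0.00
```

```bash
python3 -m crank '[1,-0.01,0.05,0,0, 1,-0.01,0.06,0,0, 1,-0.01,0.05,0,0, 1,0,0,0,0, 1,0,0,0,0, 1,0,0,0,0, 1,0,0,0,0, 1,0,0,0,0]'|grep -v rot; 
python3 circ.py .01,.01,0,0,0,0,0,0
```

```text
time_s: 28.18
position: [0.4706, -0.2108, 0.1123]
ft_force: [-9.5, 5.9, 5.3]
grip_width: 0.0228
gripper_force: 51.4
t 28.18 r 54.79 phi 4.3402 cmdphi 4.3838 z 0.1123 | ftan -11.0 frad -2.1 fz 5.3 grip 51.4 | cmd-meas mm tan 2.40 rad 0.12
-0.01,0.05 | -0.02,0.06 | 0.00,-0.00 | 0.00,-0.00 | 0.00,-0.00 | 0.00,-0.00 | 0.00,-0.00 | 0.00,-0.00
```

```bash
python3 -m crank '[1,-0.01,0.05,0,0, 1,-0.02,0.06,0,0, 1,0,0,0,0, 1,0,0,0,0, 1,0,0,0,0, 1,0,0,0,0, 1,0,0,0,0, 1,0,0,0,0]'|grep -v rot; 
python3 circ.py .01,.01,0,0,0,0,0,0
```

```text
time_s: 28.85
position: [0.4713, -0.2111, 0.1123]
ft_force: [-11.0, 6.4, 6.4]
grip_width: 0.0229
gripper_force: 51.6
t 28.85 r 54.79 phi 4.3540 cmdphi 4.4045 z 0.1123 | ftan -12.5 frad -2.1 fz 6.4 grip 51.6 | cmd-meas mm tan 2.78 rad 0.18
-0.01,0.05 | -0.01,0.06 | 0.00,-0.00 | 0.00,-0.00 | 0.00,-0.00 | 0.00,-0.00 | 0.00,-0.00 | 0.00,-0.00
```

```bash
python3 -m crank '[1,-0.01,0.05,0,0, 1,0,0,0,0, 1,0,0,0,0, 1,0,0,0,0, 1,0,0,0,0, 1,0,0,0,0, 1,0,0,0,0, 1,0,0,0,0]'|grep -v rot; 
python3 circ.py 0
```

```text
time_s: 29.52
position: [0.4716, -0.2112, 0.1122]
ft_force: [-12.5, 7.0, 7.2]
grip_width: 0.0232
gripper_force: 51.6
t 29.52 r 54.80 phi 4.3597 cmdphi 4.4248 z 0.1122 | ftan -14.2 frad -2.2 fz 7.2 grip 51.6 | cmd-meas mm tan 3.58 rad 0.13
0.00,0.00 | 0.00,0.00 | 0.00,0.00 | 0.00,0.00 | 0.00,0.00 | 0.00,0.00 | 0.00,0.00 | 0.00,0.00
```

```bash
python3 -m crank '[1,0.01,-0.05,0,0, 1,0.01,-0.05,0,0, 1,0.01,-0.05,0,0, 1,0.01,-0.05,0,0, 1,0,0,0,0, 1,0,0,0,0, 1,0,0,0,0, 1,0,0,0,0]'|grep -v rot; python3 circ.py 0|head -1
```

```text
time_s: 30.18
position: [0.4715, -0.2112, 0.1123]
ft_force: [-3.1, 5.6, 1.1]
grip_width: 0.0229
gripper_force: 50.9
t 30.18 r 54.84 phi 4.3579 cmdphi 4.4248 z 0.1123 | ftan -4.8 frad -4.2 fz 1.1 grip 50.9 | cmd-meas mm tan 3.68 rad 0.08
```

Crank stayed put (phi 4.358) with the load mostly off. Opening and rising now.

```bash
python3 -m crank '[2.6,0,0,0,0, 3,0,0,0,0, 4,0,0,0,0, 5,0,0,0,0, 5.5,0,0,0,0, 5.5,0,0,0,0, 5.5,0,0,0,0, 5.5,0,0,0,0]'|grep -v rot
python3 -m crank '[5.5,0,0,-1,0, 5.5,0,0,-3,0, 5.5,0,0,-3,0, 5.5,0,0,-3,0, 5.5,0,0,-3,0, 5.5,0,0,0,0, 5.5,0,0,0,0, 5.5,0,0,0,0]'|grep -v rot
python3 - <<'E'
from h import *
import pickle
p=pic("wrist");s=env.observe();k=.64
cv2.imwrite("pics/n.png",cv2.resize(p["color"][:,:,::-1],(800,600),interpolation=cv2.INTER_CUBIC))
pickle.dump(p,open("n.pkl","wb"));print(proj(p,[.4715,-.2112,.1535])/k)
E
```

```text
time_s: 30.85
position: [0.4721, -0.2124, 0.1123]
ft_force: [-0.2, -0.1, -1.3]
grip_width: 0.0551
gripper_force: 0.0
time_s: 31.52
position: [0.4718, -0.2122, 0.2415]
ft_force: [-0.3, -0.1, -1.1]
grip_width: 0.0546
gripper_force: 0.0
[397.83287823 304.35465459]
```

View pics/n.png

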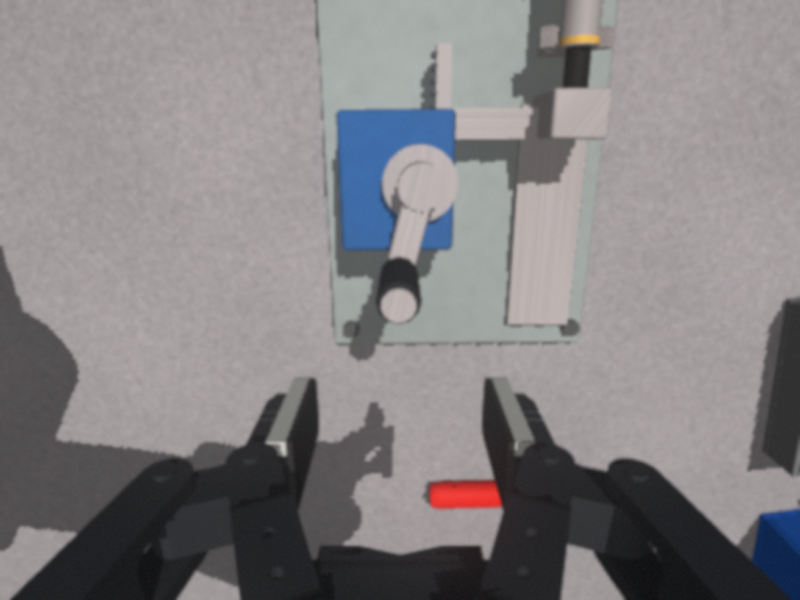

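The sleeve top at (398,304) is exactly where it was let go, so the crank didn't spring back. The pusher at (580,110) bears on the injector's rear, and the gripper is clear.

```bash
python3 -c "
from rig import env
print(env.close_job())"
```

```text
the job is handed in; nothing more can be done
None
```

I laid the injector in the V supports and wound the crank until it stopped at about 14 N. I then let go of the sleeve; the crank stayed put with the pusher on the injector, and I handed the job in at 31.6 s (no verdict returned).

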